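Brush out the staining jar and hold it up

TASK

Take the orange-handled jar brush out of its stand and, inside the blue staining jar, push it down to the bottom and draw it up to the mouth again, at least twice. Hang the brush back upright in the hole of its stand and let go of it. Then grip the jar, lift it straight up about 10 cm above its cork mat and finish with the program still holding it there, level and still; do not tip the jar over or shift the pink cassette, the covered dish or the timer.

Things in the scene. Friction and masses are not known exactly. Their poses are not given: they have to be found in the camera images.
- jar_mid (a point): Blue ceramic staining jar, an open straight round cylinder, outside 54 mm across, 85 mm tall, wall 4 mm (inside 46 mm across), floor 6 mm thick, about 0.15 to 0.31 kg. The point is on its axis half-way up, 42.5 mm above its underside and below its rim; z is its axis, up. It stands on the cork mat.
- mat: Round cork mat, 90 mm across, 4 mm thick, fixed to the bench. Origin at the centre of its underside, on the bench top.
- brush_handle (a point): Grip point of the upright jar brush: on its axis in the round orange handle (16 mm thick, 67 mm long), 139 mm above the bristle tip, 38 mm above the top of the orange splash disc (46 mm across), 39 mm below the brush's top end; z runs along the brush from tip to handle. See jar_brush.
- brush_tip (a point): Lower end of the bristle head of the jar brush, on the brush's axis.
- stand_hole (a point): Centre of the 32 mm hole at the upper face of the brush stand, 105 mm above the bench; the hole goes through the 10 mm top plate. The brush hangs through it, upright, its orange disc lying on the plate; brush_handle is then 44 mm above this point.
- jar: The blue jar again: origin at the centre of its underside.
- jar_brush: The jar brush, 178 mm long, 60 g, round. From the bottom: white bristle head (26 mm across, 48 mm long, rigid), 6 mm wire, orange splash disc (6 mm thick, underside 95 mm above the tip), orange handle, black end knob (19 mm across, 10 mm tall). Origin at the bristle tip, z along the brush to the handle.
- brush_stand: The brush stand, fixed: dark foot plate and white top plate (both square, 80 x 80 mm) on four pillars. Origin at the centre of its underside on the bench, x and y along its sides.
- cassette: Pink tissue cassette with a wax block on it, 29 x 40 x 13 mm, loose bystander; origin at the centre of its underside.
- petri: Small clear covered dish, 64 mm across, 17 mm tall, loose bystander; origin at the centre of its underside.
- timer: White timer with a red button, 62 x 62 x 23 mm, loose bystander; origin at the centre of its underside.

How it is judged:
By the outcome, as a careful person would: the job done as asked, in the order asked, and still so for the second after the job is handed in, while the arm keeps its last pose, push and grip.
It also fails if it takes over 61 s, if anything falls off the work surface, if the arm or the gripper's body presses on something with over 40 N, if the wrist force passes 120 N, or if a joint passes its speed limit or range.

ROBOT

A 7-joint arm with a two-finger parallel gripper is mounted at the origin on a cart in front of the work surface, level with it; the furniture and walls round the work are solid. World frame = base frame: x ahead of the robot, y to its left, z up, the work surface at z = 0. Lengths are in m, angles in rad, forces in N, time in s.
With the tool pointing down it reaches from about 0.425 to 0.95 m from the base axis. Payload 16.7 kg.
Tool frame: the origin (TCP) lies midway between the tips of the shut fingers; the grasp point (between the pads) lies 19 mm behind it (robot.tcp_to_grasp is the distance from the TCP to the grasp point, in m); z points along the fingers, y is the direction in which the jaws open and shut (so a half turn about z gives the same grasp; the last joint's range is limited). The gripper opens to 94 mm and grips with 3 to 60 N. Pads are 16 mm wide; open, the fingers measure 119 mm over their backs; the gripper's body (75 mm by 177 mm) begins 78 mm behind the grasp point.
Start: joints at [-1.413, 0.426, 0.074, 1.606, -0.034, 1.111, -0.067], TCP at [0.204, 0.643, 0.176] pointing down, gripper open.
Joint ranges: [-2.85, 2.85], [-0.5, 2.14], [-1.23, 1.37], [0.21, 2.46], [-1.02, 4.16], [0.16, 2.05], [-2.73, 2.73]. Speed limits (rad/s): [1.89, 1.89, 2.39, 2.39, 3.01, 3.01, 3.01].

INTERFACE

Orientations are given as a unit quaternion [x, y, z, w].
In Python, from rig import robot, cams, ticket gives the robot as it stands. Calls block until the motion is done:
- robot.move_ptp(position, orientation): joint-space move of the TCP to a pose.
- robot.servo_line(position, orientation=None, v=0.15, stop_force=None): straight line of the TCP; orientation=None keeps the orientation; v is the mean speed in m/s. With stop_force (N) it stops when the force on the tool has changed by that much, and returns True; else False.
- robot.movej(angles): joint-space move.
- robot.grip(opening): finger opening in m; the grip force is fixed at half the most; returns when the fingers have stopped.
- robot.sleep(seconds).
- robot.solve_ik(position, orientation): joint angles nearest the present ones, or None.
- robot.read_state(): the state.
- cams.snapshot(name): name is "scene" or "top"; returns a dict with "frame" (384x512x3 uint8, red, green, blue), "K" (3x3 intrinsics, pixels), "R" (3x3) and "t" (3): a world point X has camera coordinates R X + t. Camera axes: x right, y down, z forward; pixel columns grow to the right and rows downward; lengths in m; the calibration is good to about 2 mm. A picture is of the moment at which its call begins. There is no depth.
A pose or a line that the arm cannot do raises robot.IKError and nothing moves.
- ticket.job_done(): hands the job in, once; it reports no verdict.
The state is a dict: "time": time; "joint_positions": joint angles; "joint_velocities": joint speeds; "joint_efforts": joint torques, N m; "tcp_pos": TCP position; "ee_rot": TCP orientation; "ft_force": force on the tool from outside, world axes, zero at the start; "wrist_torque": the same for the moment, N m; "grip_width": finger opening in m.
Only numpy, scipy, OpenCV 4.12 (cv2) and the standard library are available. Lean on these libraries where they do the work, as an engineer would, in place of code of your own. Each camera call takes 0.05 s, during which the arm holds its last target. There are 200 camera calls.

## Working session

There is one attempt and no reset: what is moved stays moved. The work goes in short steps, each a Python script; the robot and the scene stay as the last script left them, time stands still between calls to the robot, and variables do not carry over. Pictures are saved under pics/ and viewed, about 8 in all and at most 12, crops included, and the job is handed in when it is done.

```bash
ls; mkdir -p pics
python3 - <<'E'
from rig import robot,cams
import cv2,numpy as np
for n in("scene","top"):
    s=cams.snapshot(n); cv2.imwrite(f"pics/{n}0.png",s["frame"][:,:,::-1]); np.savez(f"{n}0.npz",**s)
    print(n,s["K"].round(1).tolist(),s["R"].round(3).tolist(),s["t"].round(3).tolist(),(-s["R"].T@s["t"]).round(3))
st=robot.read_state();print(st, robot.tcp_to_grasp)
E
```

```text
pics
scene [[487.0, 0.0, 254.8], [0.0, 487.0, 190.6], [0.0, 0.0, 1.0]] [[-0.952, -0.305, 0.007], [-0.264, 0.811, -0.522], [0.153, -0.499, -0.853]] [0.477, 0.271, 1.108] [0.356 0.479 1.083]
top [[454.9, 0.0, 258.2], [0.0, 454.9, 193.0], [0.0, 0.0, 1.0]] [[0.029, -1.0, -0.003], [-0.973, -0.027, -0.229], [0.228, 0.01, -0.974]] [-0.088, 0.542, 1.134] [ 0.271 -0.084  1.227]
{'time': 0.1, 'joint_positions': array([-1.41349441,  0.42664527,  0.07387413,  1.60655496, -0.03409359,
        1.11077133, -0.06710514]), 'joint_velocities': array([ 0.00112704, -0.00172867, -0.00055072, -0.0016112 ,  0.00040216,
        0.00125642, -0.0008836 ]), 'joint_efforts': array([ 7.33410590e-03, -9.37464952e+01,  3.67708705e+00, -4.55046308e+01,
       -4.85025602e-02,  1.68410613e-02,  7.72621911e-05]), 'tcp_pos': array([0.20377343, 0.64306099, 0.17565714]), 'ee_rot': array([ 1.52826453e-01,  9.88252884e-01, -5.58115638e-04, -4.00951564e-05]), 'ft_force': array([-0.14998226,  0.2557598 , -0.23833495]), 'wrist_torque': array([ 0.00448051, -0.02585904, -0.04434531]), 'grip_width': 0.09412741835798291} 0.0188
```

View pics/scene0.png

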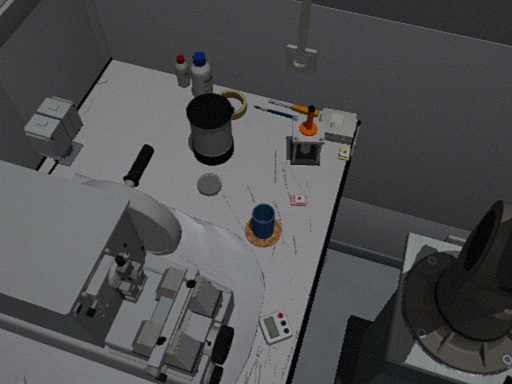

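View pics/top0.png

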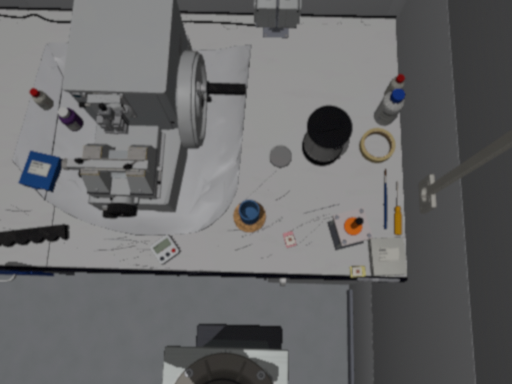

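The scene view shows the jar at about (263,221) on its mat and the brush stand at (306,140), with the brush at (310,120). It also shows the cassette at (298,200), the dish at (209,184) and the timer at (276,327). In the top view the jar is at (250,211), the brush at (355,226), the cassette at (290,239), the dish at (281,156) and the timer at (165,249). Next come masks, plus enlarged crops.

```bash
cat > h.py <<'E'
import numpy as np,cv2
def ray(s,uv,z):
    """pixel -> world point on plane height z"""
    d=s["R"].T@np.linalg.inv(s["K"])@np.array([uv[0],uv[1],1.]); c=-s["R"].T@s["t"]
    return c+d*(z-c[2])/d[2]
def proj(s,X):
    p=s["K"]@(s["R"]@np.asarray(X,float)+s["t"]); return p[:2]/p[2]
def tri(sa,a,sb,b):
    A=[];y=[]
    for s,uv in((sa,a),(sb,b)):
        d=s["R"].T@np.linalg.inv(s["K"])@np.array([uv[0],uv[1],1.]); d/=np.linalg.norm(d); P=np.eye(3)-np.outer(d,d)
        A.append(P);y.append(P@(-s["R"].T@s["t"]))
    return np.linalg.lstsq(np.vstack(A),np.hstack(y),rcond=None)[0]
def mask(s,lo,hi,box):
    m=cv2.inRange(cv2.cvtColor(s["frame"],cv2.COLOR_RGB2HSV),lo,hi); k=np.zeros_like(m); x0,y0,x1,y1=box; k[y0:y1,x0:x1]=m[y0:y1,x0:x1]; return k
def blob(m):
    c=max(cv2.findContours(m,cv2.RETR_EXTERNAL,cv2.CHAIN_APPROX_NONE)[0],key=cv2.contourArea)
    return c
E
python3 - <<'E'
from h import *
S={n:dict(np.load(n+"0.npz")) for n in("scene","top")}
B={"scene":dict(jar=(240,195,290,250),brush=(290,95,330,170)),"top":dict(jar=(225,190,275,240),brush=(325,200,375,255))}
pan=[]
for n,s in S.items():
    for o,zs in(("jar",[.004,.089]),("brush",[.105,.111])):
        col=dict(blue=((100,80,20),(125,255,255)),mat=((5,60,60),(20,255,255))) if o=="jar" else dict(disc=((3,170,100),(20,255,255)))
        for k,(lo,hi) in col.items():
            c=blob(mask(s,lo,hi,B[n][o])); e=cv2.fitEllipse(cv2.convexHull(c)); x,y,w,h=cv2.boundingRect(c)
            print(n,k,cv2.contourArea(c),np.round(e[0],1),np.round(e[1],1),(x,y,w,h),[ray(s,e[0],z).round(4)[:2] for z in zs])
        x0,y0,x1,y1=B[n][o]; pan.append(cv2.resize(s["frame"][y0:y1,x0:x1,::-1],(400,300) if 0 else None,fx=5.8,fy=5.8 if o=="jar" or n=="top" else 4,interpolation=cv2.INTER_NEAREST))
W=[cv2.copyMakeBorder(p[:300,:400],0,300-min(300,p.shape[0]),0,400-min(400,p.shape[1]),cv2.BORDER_CONSTANT) for p in pan]
cv2.imwrite("pics/c1.png",np.vstack([np.hstack(W[:2]),np.hstack(W[2:])]))
E
```

```text
scene blue 611.0 [262.8 220.4] [23.9 36.1] (252, 204, 23, 35) [array([ 0.504 , -0.0754]), array([ 0.4923, -0.0317])]
scene mat 380.0 [262.7 230.4] [32.1 36. ] (245, 219, 36, 28) [array([ 0.4959, -0.0485]), array([ 0.4848, -0.007 ])]
scene disc 103.5 [308.2 127.8] [13.3 17.2] (300, 122, 17, 13) [array([ 0.459 , -0.3149]), array([ 0.4584, -0.31  ])]
top blue 333.0 [249.  211.3] [19.8 23.1] (239, 200, 20, 24) [array([ 0.5059, -0.0481]), array([ 0.4896, -0.0506])]
top mat 311.5 [249.  216.2] [31.1 32.1] (233, 205, 33, 27) [array([ 0.4924, -0.0486]), array([ 0.477 , -0.0511])]
top disc 133.0 [352.6 225.8] [15.6 16.5] (345, 218, 17, 16) [array([ 0.4569, -0.3102]), array([ 0.4559, -0.309 ])]
```

View pics/c1.png

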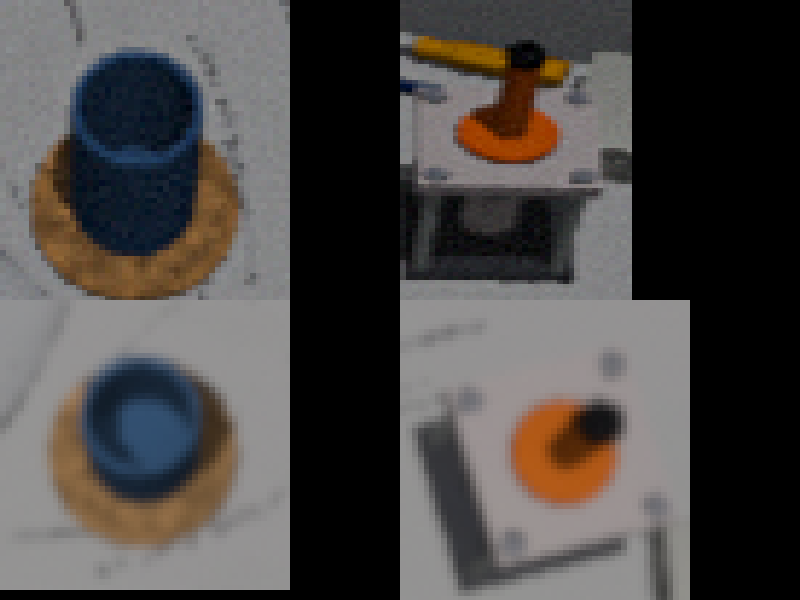

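The crop shows the orange disc centred on the stand plate's four screws, within about 0.5 px in both views. The jar rim is clean and the brush stands upright. I'll check the heights and tilt by triangulation, and check IK along the route.

```bash
cat >> h.py <<'E'
def quat(a):  # tool down, jaws opening along world angle a
    t=(a+np.pi/2)/2; return [np.cos(t),np.sin(t),0,0]
E
python3 - <<'E'
from h import *
from rig import robot
s,t=[dict(np.load(n+"0.npz")) for n in("scene","top")]
P=dict(disc=((308.7,128.2),(353.1,226.1),.111),screws=((308.6,128.6),(352.9,226.2),.105),knob=((311.6,108),(359.5,221),.185),rim=((263.4,213.4),(249.4,210),.089),mat=((262.7,230.4),(249,216.2),.004),
 vessel=((210,110),(329,126),.15),microtome=((133,207),(185,85),.3))
for k,(a,b,z) in P.items(): print(k,"tri",tri(s,a,t,b).round(4),"planes",ray(s,a,z)[:2].round(4),ray(t,b,z)[:2].round(4))
for p,b in((.136,.43),(.35,.28)),((.457,-.309),),((.493,-.049),):
  pass
for x,y in((.204,.643),(.136,.43),(.35,.3),(.457,-.309),(.493,-.049)):
  for z in(.028,.13,.27,.35,.45):
    q=robot.solve_ik([x,y,z],quat(np.arctan2(y,x))); print(x,y,z,None if q is None else q.round(2))
E
```

```text
disc tri [ 0.4563 -0.3107  0.1091] planes [ 0.4569 -0.3093] [ 0.4553 -0.3102]
screws tri [ 0.4564 -0.3105  0.1077] planes [ 0.4574 -0.3128] [ 0.456  -0.3109]
knob tri [ 0.4565 -0.3102  0.1863] planes [ 0.458  -0.3117] [ 0.4554 -0.3103]
rim tri [ 0.4954 -0.0515  0.0849] planes [ 0.4964 -0.0496] [ 0.493  -0.0514]
mat tri [ 0.4942 -0.0486  0.0031] planes [ 0.4958 -0.0485] [ 0.4923 -0.0485]
vessel tri [ 0.6956 -0.2441  0.1665] planes [ 0.7018 -0.2571] [ 0.702  -0.2465]
microtome tri [0.7328 0.1022 0.2608] planes [0.6991 0.1241] [0.7302 0.0947]Traceback (most recent call last):
  File "<stdin>", line 7, in <module>
ValueError: not enough values to unpack (expected 2, got 1)
```

The measured heights match the given sizes: disc 0.109 m, knob 0.186 m, rim 0.085 m, mat 0.003 m. The brush and stand are at (0.4565, -0.3105) and the jar at (0.4945, -0.050).

Run:
```python
from h import *
from rig import robot
for x,y in((.204,.643),(.136,.43),(.35,.3),(.4565,-.3105),(.4945,-.05)):
  for z in(.028,.13,.27,.35,.45):
    q=robot.solve_ik([x,y,z],quat(np.arctan2(y,x))); print(x,y,z,None if q is None else q.round(2))
```

```text
0.204 0.643 0.028 [-1.4   0.58  0.06  1.72 -0.04  0.84 -0.06]
0.204 0.643 0.13 [-1.41  0.47  0.07  1.65 -0.04  1.03 -0.07]
0.204 0.643 0.27 [-1.42  0.36  0.08  1.49 -0.03  1.29 -0.07]
0.204 0.643 0.35 [-1.43  0.33  0.09  1.37 -0.03  1.44 -0.07]
0.204 0.643 0.45 [-1.43  0.33  0.11  1.17 -0.03  1.64 -0.07]
0.136 0.43 0.028 [-1.44  0.27  0.04  2.23 -0.02  0.64 -0.12]
0.136 0.43 0.13 [-1.45  0.11  0.05  2.14 -0.01  0.89 -0.14]
0.136 0.43 0.27 [-1.47 -0.03  0.06  1.96  0.    1.21 -0.15]
0.136 0.43 0.35 [-1.47 -0.07  0.06  1.83  0.    1.38 -0.15]
0.136 0.43 0.45 [-1.48 -0.09  0.07  1.64  0.01  1.59 -0.15]
0.35 0.3 0.028 [-1.1   0.3   0.29  2.22 -0.14  0.64 -0.  ]
0.35 0.3 0.13 [-1.14  0.13  0.32  2.13 -0.05  0.89 -0.08]
0.35 0.3 0.27 [-1.18 -0.03  0.32  1.96  0.01  1.21 -0.15]
0.35 0.3 0.35 [-1.19 -0.07  0.33  1.83  0.02  1.38 -0.16]
0.35 0.3 0.45 [-1.22 -0.09  0.34  1.64  0.03  1.59 -0.17]
0.4565 -0.3105 0.028 [-0.35  0.8   1.2   2.05 -0.93  0.99  0.75]
0.4565 -0.3105 0.13 [-0.31  0.44  1.03  1.97 -0.45  0.98  0.34]
0.4565 -0.3105 0.27 [-0.38  0.22  1.02  1.81 -0.2   1.23  0.11]
0.4565 -0.3105 0.35 [-0.4   0.15  1.01  1.68 -0.13  1.38  0.04]
0.4565 -0.3105 0.45 [-1.35 -0.49  1.33  1.5   0.48  1.75 -0.56]
0.4945 -0.05 0.028 [-0.76  0.5   0.93  2.16 -0.6   0.75  0.47]
0.4945 -0.05 0.13 [-0.82  0.27  0.94  2.08 -0.27  0.91  0.17]
0.4945 -0.05 0.27 [-0.97  0.03  0.99  1.91 -0.03  1.21 -0.07]
0.4945 -0.05 0.35 [-1.03 -0.05  0.99  1.79  0.05  1.38 -0.16]
0.4945 -0.05 0.45 [-1.06 -0.09  0.97  1.6   0.08  1.59 -0.19]
```

Run:
```python
from h import *
from rig import robot,cams
az=np.arctan2(.643,.204)
robot.move_ptp([.204,.643,.38],quat(az))
robot.move_ptp([.142,.448,.38],quat(az))
q=np.array(robot.read_state()["joint_positions"]); q[0]=.42; robot.movej(list(q))
st=robot.read_state();print(st["time"],st["tcp_pos"],st["ee_rot"])
x,y=.4565,-.3105; o=quat(np.arctan2(y,x))
for z in(.35,.27,.13,.028): 
    for X in((x,y),(.4945,-.05)): print(z,np.round(robot.solve_ik([*X,z],quat(np.arctan2(X[1],X[0]))),2))
robot.move_ptp([x,y,.30],o); st=robot.read_state();print(st["time"],st["tcp_pos"],st["ee_rot"],st["ft_force"])
```

```text
4.45 [ 0.38142448 -0.27533931  0.37964884] [ 8.90403543e-01  4.55171932e-01 -9.84258608e-05 -1.82682806e-04]
0.35 [ 0.41  0.11  0.08  1.64 -0.01  1.39 -0.11]
0.35 [ 0.16  0.02 -0.2   1.74  0.    1.38 -0.13]
0.27 [ 0.41  0.15  0.07  1.77 -0.01  1.22 -0.1 ]
0.27 [ 0.16  0.07 -0.2   1.86  0.01  1.21 -0.14]
0.13 [ 0.42  0.28  0.07  1.93 -0.02  0.93 -0.09]
0.13 [ 0.16  0.2  -0.21  2.03  0.05  0.91 -0.18]
0.028 [ 0.42  0.41  0.07  2.01 -0.04  0.72 -0.08]
0.028 [ 0.16  0.35 -0.22  2.12  0.12  0.69 -0.24]
4.9833 [ 0.45665224 -0.31003622  0.29959353] [ 8.83677932e-01  4.68094870e-01 -4.38567040e-04 -5.59628335e-04] [-0.07560866 -0.26999792  0.24338037]
```

Run:
```python
from h import *
from rig import robot,cams
x,y=.4565,-.3105
print(robot.servo_line([x,y,.130],v=.12,stop_force=10)); robot.grip(.008)
st=robot.read_state();print(st["time"],st["tcp_pos"],st["grip_width"],st["ft_force"])
print(robot.servo_line([x,y,.155],v=.05,stop_force=6))
st=robot.read_state();print(st["time"],st["tcp_pos"],st["grip_width"],st["ft_force"])
print(robot.servo_line([x,y,.27],v=.08,stop_force=6))
st=robot.read_state();print(st["time"],st["tcp_pos"],st["grip_width"],st["ft_force"],st["wrist_torque"])
im=[]
for n,b in("scene",(250,50,400,170)),("top",(300,160,450,280)):
    s=cams.snapshot(n);np.savez(n+"1.npz",**s);x0,y0,x1,y1=b
    im.append(cv2.resize(s["frame"][y0:y1,x0:x1,::-1],None,fx=2.66,fy=2.66,interpolation=cv2.INTER_CUBIC))
cv2.imwrite("pics/c2.png",np.hstack(im))
```

```text
False
7.7333 [ 0.45651596 -0.31047547  0.12999833] 0.016704731979803315 [-0.06483045 -0.66404695 -0.60065019]
False
8.3833 [ 0.45647527 -0.31050649  0.15506167] 0.016485450380010834 [ 0.51429503 -0.10945537 -1.02373531]
False
9.975 [ 0.45632025 -0.31038804  0.26952809] 0.017070578505692185 [-0.43147148 -0.45010144 -0.10907613] [-0.06873454  0.1177781   0.0007288 ]
```

View pics/c2.png

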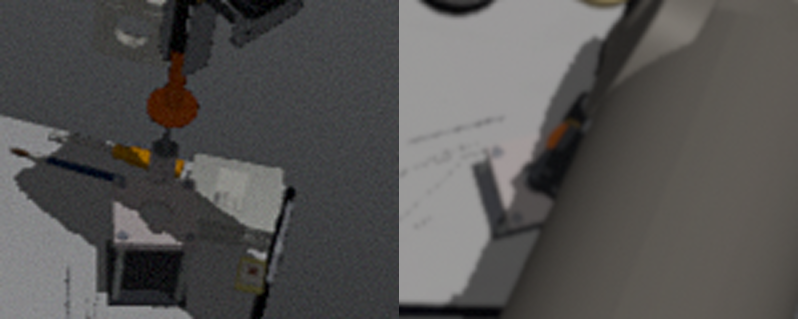

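The picture shows the brush held upright and clear of the stand, with its disc at crop (173,105) in the scene panel. Next I carry it over the jar and check alignment.

Run:
```python
from h import *
from rig import robot,cams
x,y=.4945,-.050
robot.servo_line([x,y,.27],v=.15); robot.servo_line([x,y,.225],v=.1)
robot.sleep(.3)
s=cams.snapshot("scene"); m=mask(s,(3,170,60),(16,255,255),(210,60,320,215)); c=blob(m); e=cv2.fitEllipse(cv2.convexHull(c))
print(e,ray(s,e[0],.2035)); 
st=robot.read_state();print(st["time"],st["tcp_pos"],st["grip_width"],proj(s,[x,y,.203]),proj(s,[x,y,.105]),proj(s,[x,y,.089]))
cv2.imwrite("pics/c3.png",cv2.resize(s["frame"][140:260,190:340,::-1],None,fx=4,fy=4,interpolation=cv2.INTER_CUBIC))
```

```text
((264.1513671875, 184.47909545898438), (20.053565979003906, 24.625564575195312), 173.12887573242188) [ 0.49946505 -0.0563925   0.2035    ]
12.9333 [ 0.49463428 -0.04998943  0.22531479] 0.016895972399296088 [265.48730172 187.63398509] [264.37839763 210.12051221] [264.21288496 213.47680338]
```

View pics/c3.png

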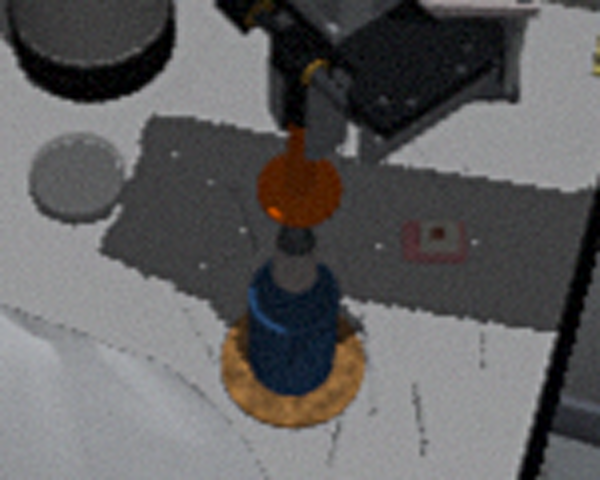

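The disc at crop (300,189), i.e. pixel (264.9,187.2), agrees with the predicted (265.5,187.6), and the head points into the jar mouth. Now the strokes.

Run:
```python
from h import *
from rig import robot,cams
x,y=.4945,-.050
for i in range(3):
    hit=robot.servo_line([x,y,.1275],v=.08 if i else .06,stop_force=5); st=robot.read_state(); print(hit,st["time"],st["tcp_pos"].round(4),st["ft_force"].round(2),round(st["grip_width"],4))
    if st["tcp_pos"][2]>.14: print("early contact"); break
    robot.sleep(.15)
    print(robot.servo_line([x,y,.207],v=.1,stop_force=8),robot.read_state()["tcp_pos"].round(4)); robot.sleep(.15)
else:
    robot.servo_line([x,y,.27],v=.12)
s=cams.snapshot("scene"); st=robot.read_state(); print(st["time"],st["ft_force"].round(2))
c=blob(mask(s,(100,80,20),(125,255,255),(240,195,290,250))); print(cv2.boundingRect(c))
cv2.imwrite("pics/c4.png",cv2.resize(s["frame"][110:260,180:340,::-1],None,fx=4,fy=4,interpolation=cv2.INTER_CUBIC))
```

```text
True 14.4083 [ 0.4947 -0.05    0.1297] [-0.29  0.17  4.83] 0.0169
False [ 0.4941 -0.05    0.2064]
True 16.55 [ 0.494  -0.05    0.1293] [-0.44 -0.2   3.15] 0.0166
False [ 0.4941 -0.05    0.2064]
True 18.6917 [ 0.4943 -0.0499  0.1291] [0.12 0.32 5.41] 0.0169
False [ 0.4941 -0.05    0.2064]
20.65 [ 0.3  -0.04 -0.89]
(252, 204, 23, 35)
```

View pics/c4.png

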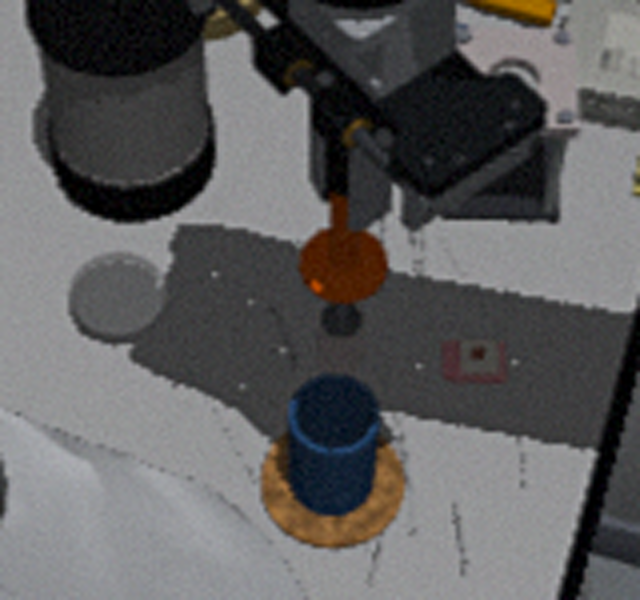

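Floor contact came at TCP 0.1295 on all three strokes (expected 0.130), and the jar has not moved: same bounding box. The empty stand hole is visible near crop (515,75). Now I return the brush.

Run:
```python
from h import *
from rig import robot,cams
x,y=.4565,-.3105
robot.servo_line([x,y,.27],v=.16); robot.sleep(.3)
print(robot.read_state()["tcp_pos"])
hit=robot.servo_line([x,y,.15],v=.07,stop_force=4); st=robot.read_state(); print(hit,st["tcp_pos"].round(4),st["ft_force"].round(2),st["wrist_torque"].round(3))
if not hit:
    hit=robot.servo_line([x,y,.1285],v=.03,stop_force=3); st=robot.read_state(); print(hit,st["tcp_pos"].round(4),st["ft_force"].round(2))
    if st["tcp_pos"][2]<.1335:
        robot.grip(.05); robot.grip(.094); st=robot.read_state(); print(st["time"],st["grip_width"],st["ft_force"].round(2))
        robot.servo_line([x,y,.27],v=.12,stop_force=6)
s=cams.snapshot("scene"); st=robot.read_state(); print(st["time"],st["tcp_pos"].round(4),st["ft_force"].round(2))
cv2.imwrite("pics/c5.png",cv2.resize(s["frame"][60:180,240:390,::-1],None,fx=4,fy=4,interpolation=cv2.INTER_CUBIC))
```

```text
[ 0.45659969 -0.3102967   0.27005349]
False [ 0.4567 -0.3106  0.1503] [-0.47  0.3  -0.51] [-0.059  0.079 -0.013]
True [ 0.4561 -0.3106  0.1292] [-1.09 -0.89  5.63]
26.7833 0.09385934150187136 [-0.39 -1.05  0.39]
28.1583 [ 0.4562 -0.3103  0.2692] [-0.62  0.43 -0.65]
```

View pics/c5.png

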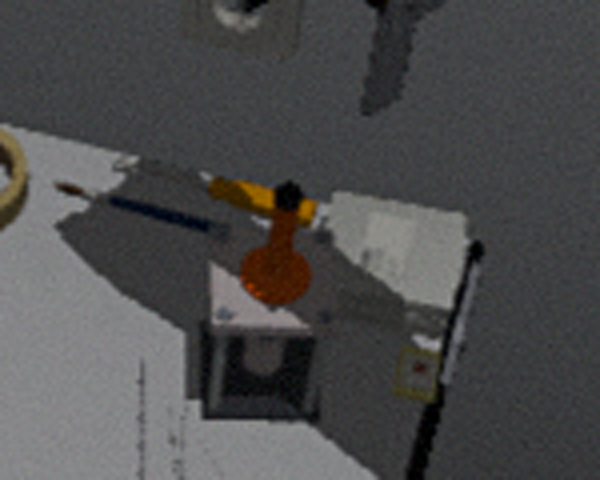

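The brush hangs upright in its stand: knob at crop (288,193), disc at (276,275). Now the jar.

Run:
```python
from h import *
from rig import robot,cams
x,y=.4945,-.050; o=quat(np.arctan2(y,x))
robot.move_ptp([x,y,.27],o); robot.sleep(.2)
print(robot.servo_line([x,y,.030],v=.12,stop_force=8)); robot.sleep(.2)
robot.grip(.045); st=robot.read_state();print(st["time"],st["tcp_pos"].round(4),st["grip_width"],st["ft_force"].round(2))
if .05<st["grip_width"]<.058:
    robot.servo_line([x,y,.050],v=.04); st=robot.read_state();print(st["time"],st["grip_width"],st["ft_force"].round(2))
    robot.servo_line([x,y,.130],v=.06); robot.sleep(.5)
st=robot.read_state();print(st["time"],st["tcp_pos"].round(4),st["ee_rot"].round(4),st["grip_width"],st["ft_force"].round(2),st["wrist_torque"].round(3))
s=cams.snapshot("scene");t=cams.snapshot("top");np.savez("scene2.npz",**s);np.savez("top2.npz",**t)
print([proj(s,[x,y,z]).round(1) for z in(.104,.189)])
cv2.imwrite("pics/c6.png",np.hstack([cv2.resize(s["frame"][90:350,180:340,::-1],(369,600)),cv2.resize(t["frame"][130:270,130:230,::-1],(429,600))]))
```

```text
False
32.4417 [ 0.4947 -0.05    0.0301] 0.053921269387607246 [ 2.33 -0.51  0.91]
33.0917 0.05410031553737555 [-0.01  0.59 -1.43]
35.075 [ 0.4945 -0.05    0.13  ] [ 0.7418  0.6706 -0.     -0.    ] 0.05424057739708165 [-0.12 -0.35 -1.29] [-0.088  0.087 -0.029]
[array([264.4, 210.3]), array([265.3, 191.1])]
```

View pics/c6.png

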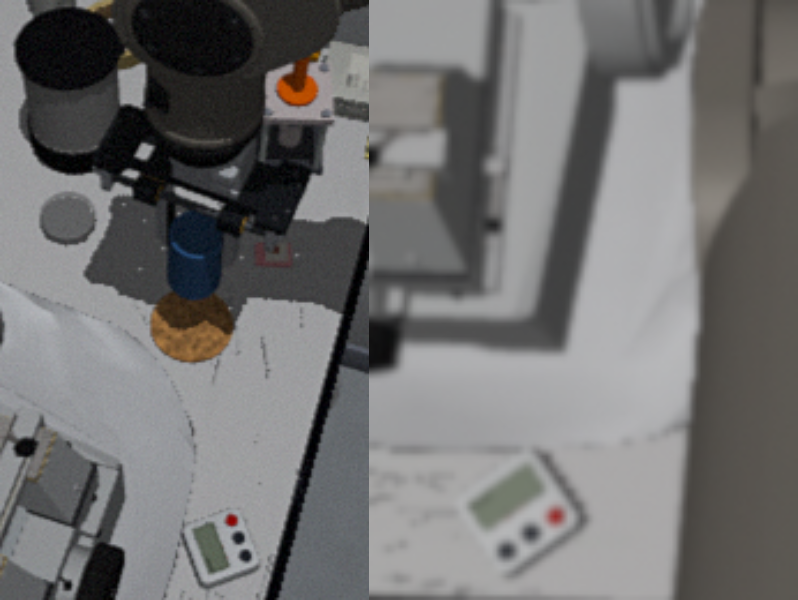

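The jar is held upright about 10 cm over its mat. The brush stands in its stand, and the cassette (299,200), dish (209,184) and timer (276,327) are where they were at the start. I'm handing in.

Run:
```python
from rig import robot,ticket
st=robot.read_state();print(st["time"],st["tcp_pos"].round(4),st["grip_width"])
print(ticket.job_done())
```

```text
35.175 [ 0.4945 -0.05    0.13  ] 0.053734412058736775
the job is handed in; nothing more can be done
None
```

The job is done and handed in at 35.2 s of the 61 s limit; no verdict is reported.

- **Brushing:** I took the brush from its stand and made three full strokes in the jar. Each one touched the floor at TCP z of about 0.129 to 0.130 m (0.130 expected) and came back up to the mouth. The jar's image position was unchanged afterwards.
- **Brush returned:** It went back into the stand hole with contact at TCP z 0.1292 m, and I let go. Later pictures show it upright with its disc on the plate.
- **Jar:** The gripper holds it at 54 mm opening, lifted straight up 10 cm (TCP z from 0.030 to 0.130 m), and it looks level and still. I judged level from the picture and the tool pose, not by a separate measurement.
- **Bystanders:** By eye in the last scene picture, the cassette, dish and timer are at their starting pixel positions.

No check failed. The only disagreement was the automatic ellipse fit on the brush disc over the jar, which was about 5 to 6 mm off because it included the handle. The disc edges read from the picture agreed to within 1 px of prediction.

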